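Push a spent tip rack off the ledge into the waste chute

ROBOT

A 7-joint arm with a two-finger parallel gripper is mounted at the origin on the work surface. World frame = base frame: x ahead of the robot, y to its left, z up, the work surface at z = 0. Lengths are in m, angles in degrees, forces in N, time in s.
With the tool pointing down it reaches from about 0.35 to 0.9 m from the base axis. Payload 7.2 kg.
Tool frame: the origin (TCP) lies midway between the tips of the shut fingers; the grasp point (between the pads) lies 19 mm behind it; x points along the fingers, z is the direction in which the jaws open and shut, and the axes are right-handed (so a half turn about x gives the same grasp; the last joint's range is limited). The gripper opens to 88 mm and grips with 3 to 60 N. Pads are 20 mm wide; open, the fingers measure 115 mm over their backs; the gripper's body (75 mm by 178 mm) begins 61 mm behind the grasp point.
Start: joints at [59.633, 23.554, -0.728, 91.456, 0.321, 64.991, -4.71], TCP at [0.278, -0.56, 0.223] pointing down, gripper open.
Joint ranges: [-169.25, 169.25], [-16.82, 113.86], [-84.01, 82.57], [7.8, 145.47], [-59.2, 239.2], [7.22, 106.19], [-163.78, 163.78]. Speed limits (degrees/s): [136.94, 136.94, 172.46, 172.46, 180, 180, 180].

INTERFACE

Orientations are given as a 3x3 rotation matrix whose columns are the frame's x, y, z axes.
In Python, from bench import observe, camera, ctrl gives the robot as it stands.
- The arm moves only by the tool step_arm, never from a script. Its argument "targets" is a list of rows, each an object of numbers: "gripper": the opening, from -1 (shut) to 1 (fully open); "dx", "dy", "dz": the shift along the tool's x, y, z in cm; "rx", "ry", "rz": the turn, a rotation vector about the tool's x, y, z in rad. In form: [{"gripper": .., "dx": .., "dy": .., "dz": .., "rx": .., "ry": .., "rz": ..}, ...]. A call has 1 to 12 rows; each row shifts and turns the commanded pose from where the row before left it, along the tool's axes as they then stand; what a row does not reach is not made up. A row lasts 1/10 s, in which the tool goes at most 50 mm and 8.59 degrees, less where a joint would pass 70% of its speed; a pose out of reach is approached as far as the arm can. A call with a gripper value outside its range is refused whole. The fingers move at their own pace and stop on an object; "force" is the grip in N (left out, the last holds). Time passes only in rows, so rows that do not move let the fingers close. It gives the time, the measured TCP pose, the force and the opening at its end, in the units of the state.
- observe(): the state, without advancing time (a new reading comes with each control period).
- camera(name): name is "scene" or "top"; returns a dict with "img" (384x512x3 uint8, red, green, blue), "fx", "fy", "cx", "cy" (pixels), "eye" and "rotation" of the camera in the world. Camera axes: x right, y up, looking along -z (the intrinsics and any distortion apply to the point x, -y, -z); pixel columns grow to the right and rows downward; lengths in m; the calibration is good to about 2 mm. A picture is of the moment at which its call begins. There is no depth.
- ctrl.sign_off(): hands the job in, once; it reports no verdict.
The state is a dict: "time": time; "joint_pos": joint angles; "joint_velocities": joint speeds; "tau": joint torques, N m; "tcp_pos": TCP position; "eef_rot": TCP orientation; "ft_force": force on the tool from outside, world axes, zero at the start; "moment": the same for the moment, N m; "finger_gap": opening from 0.0 (shut) to 1.0 (fully open).
Only numpy, scipy, OpenCV 4.12 (cv2) and the standard library are available. Lean on these libraries where they do the work, as an engineer would, in place of code of your own. Each camera call takes 0.05 s, during which the arm holds its last target.

TASK

Clear the emptied pipette-tip rack from the waste ledge: slide it along the ledge until it sits square against the sprung rubber stop, ease off, then push it straight through the gap in the rail so that it drops over the edge and comes to rest in the tray at the foot of the chute. The rack is brittle: keep every push on it gentle (never more than 15 N) and do not lift it off the ledge or tip it before it goes over the edge. Leave the jars and everything else where they stand.

Things in the scene. Friction and masses are not known exactly. Their poses are not given: they have to be found in the camera images.
- station: Fixed waste station: an aluminium ledge (flat shelf) on two dark legs, with a steel chute and catch tray beyond its far edge. Origin on the table under the ledge; x points across the ledge, over its far edge, to the tray; y along the ledge (left when x points away); z up. All station x, y below are in this frame.
- ledge (a point): Middle of the ledge's top, 160 mm above the table; axes as the station's. The top spans station x -100 to +70, y -210 to +210 mm; end walls 30 mm high, 6 mm thick at both y ends, near (-x) side open. Nothing fixed to it stands more than 46 mm above it.
- edge (a point): Point on the ledge's top at its far edge (station x +70, y 0). Along this edge stands a steel rail, 34 mm high, 12 mm thick (inner face at station x +58). It holds the rack back everywhere except at one 70 mm wide gap.
- gap_mean (a point): Average place of the gap's middle (station x +63, y +30, on the ledge's top), NOT the true one: rail, gap and stop are one piece, clamped anew each time, so the gap's middle lies anywhere from station y 0 to +60 and is not measured. Find it by feel with the stop.
- stop_mean (a point): Average place of the stop's face (station x 0, y +62; true y +32 to +92). Rubber-faced plate facing -y, 56 mm long (x), 28 mm high, housing 41 mm deep behind. Unpressed, its face is 32 mm to +y of the gap's middle: a rack square and just touching it is centred on the gap, 3 mm free each side. Yields from 1.5 N at 1 N/mm, hard after 6 mm; damped; eases the rack back as the push is slowly withdrawn.
- rack: The spent tip rack: a plain white plastic block with a 5 x 5 grid of dark holes on top, 60 mm long (its x), 64 mm wide (its y), 42 mm high, 75 to 155 g. Origin at its centre (21 mm above the ledge while it stands there), z up. It starts upright on the ledge towards the -y end, turned up to 0.15 rad from the station's axes, with its x along the station's x. It slides easily (friction on the ledge about 0.3).
- chute (a point): Point in the chute's mouth (station x +100, y +20, 135 mm above the table); axes as the station's. Chute and tray are 190 mm wide inside (y, centred on station y +20). A 50 degree slope leads from just under the ledge's edge down to the tray, whose floor is 5 mm above the table and runs from about station x +165 to +330; tray walls 75 mm high.
- jar_a: Small amber glass jar with white lid, 36 mm across, 45 mm high, on the ledge's near +y corner behind the stop. Origin under its centre. Leave alone.
- jar_b: The same kind of jar, on the ledge's near -y corner. Origin under its centre. Leave alone.
- flask: Clear bottle with blue cap, 80 mm across, 130 mm high, on the table to the left. Origin under its centre. Leave alone.
- flask2: Clear bottle with blue cap, 66 mm across, 100 mm high, on the table to the left. Origin under its centre. Leave alone.
- beaker: Glass beaker, 70 mm across, 90 mm high, on the table to the right. Origin under its centre. Leave alone.
- tubes: White block of 15 tubes with grey caps, 70 x 130 x 59 mm, on the table to the right. Origin under its centre. Leave alone.

How it is judged (in metres and radians):
On the way:
1. the rack has entered the gap, level and standing on the ledge (x of rack in the frame of station between 0.036 and 0.065 m and z of rack in the frame of station between 0.175 and 0.188 m and angle between rack's own z axis and vertical below 0.12 rad), for 0.05 s.
At the end, for the whole second after the job is handed in: The rack lies at rest (below 0.02 m/s) in the tray at the foot of the chute: its centre 120 to 330 mm along the station's x, between the chute's side walls, and lower than 90 mm above the table (x of rack in the frame of station between 0.12 and 0.33 m and y of rack in the frame of station between -0.075 and 0.115 m and z of rack in the frame of station below 0.09 m and linear speed of rack below 0.02 m/s); the robot touches nothing.
It fails at once if the robot presses the rack with more than 15 N (contact force between any of the fingers, the arm and rack above 15 N).
It fails at once if the rack is lifted more than 15 mm off the ledge (z of rack in the frame of station above 0.196 m).
It fails at once if the rack is tipped (over 0.35 rad) while it is still on the ledge (angle between rack's own z axis and vertical above 0.35 rad and x of rack in the frame of station below 0.055 m).
It fails at once if a jar, bottle, beaker or tube block is moved by more than 20 mm (distance of any of jar_a, jar_b, flask, flask2, beaker, tubes from where it was at the start of the episode above 0.02 m).
It also fails if it takes over 58 s, if anything falls off the work surface, if the arm or the gripper's body presses on something with over 40 N, if the wrist force passes 120 N, or if a joint passes its speed limit or range.

## Working session

There is one attempt and no reset: what is moved stays moved. The work goes in short steps, Python scripts to look and compute and a tool call to move; the robot and the scene stay as the last step left them, time stands still between calls to the robot, and variables do not carry over. Pictures are saved under pics/ and viewed, and the job is handed in when it is done.

Besides the shell and the picture viewer there is one more tool, called after "Request:" in YAML: its name, and indented under it one key for each argument. step_arm: Moves the arm, as the interface text tells. Its arguments: {"type":"object","properties":{"targets":{"type":"array","items":{"type":"object","properties":{"gripper":{"type":"number"},"dx":{"type":"number"},"dy":{"type":"number"},"dz":{"type":"number"},"rx":{"type":"number"},"ry":{"type":"number"},"rz":{"type":"number"}}}},"force":{"type":"number"}},"required":["targets"]}

```bash
ls; mkdir -p pics; python3 - <<'E'
from bench import observe, camera
import cv2
s=observe()
for k,v in s.items(): print(k,v)
for n in("scene","top"):
    c=camera(n); cv2.imwrite(f"pics/{n}0.png",c["img"][:,:,::-1]); print({k:v for k,v in c.items() if k!="img"})
E
```

```text
pics
time 0.0
joint_pos [59.63271161 23.60079256 -0.72842549 91.50366749  0.32357198 64.99082543
 -4.7116959 ]
joint_velocities [ 0.02700932  0.01270524  0.05191461  0.0321097  -0.01765985  0.04703243
  0.00289414]
tau [ 6.07116526e-04 -5.87950444e+01  6.41968455e-01 -2.91076952e+01
 -5.37915831e-02  1.81437086e-02  1.58789248e-04]
tcp_pos [ 0.27820235 -0.55909995  0.22180339]
eef_rot [[-8.62981597e-04  8.95242721e-01  4.45577968e-01]
 [ 1.37986931e-03  4.45578775e-01 -8.95241672e-01]
 [-9.99998676e-01 -1.57737726e-04 -1.61984424e-03]]
ft_force [0.40703738 0.41040258 0.6402449 ]
moment [-0.05968469 -0.01622525 -0.06202033]
finger_gap 1.0025560183601236
{'fx': 360.73146293734334, 'fy': 360.73146293734334, 'cx': 260.1244445513041, 'cy': 195.9997010214033, 'eye': array([ 0.86410357, -0.58661249,  0.93341078]), 'rotation': array([[ 0.87540526, -0.37993684,  0.29885386],
       [ 0.48323139,  0.67200621, -0.56115513],
       [ 0.01237186,  0.63565372,  0.77187518]])}
{'fx': 348.0817585343712, 'fy': 348.0817585343712, 'cx': 251.87329445967262, 'cy': 184.92605248199698, 'eye': array([ 0.34452673, -0.01221127,  1.1086618 ]), 'rotation': array([[-0.01000872,  0.97137122, -0.23735582],
       [-0.99994666, -0.00911775,  0.00485122],
       [ 0.00254819,  0.23739172,  0.97141066]])}
```

View pics/scene0.png

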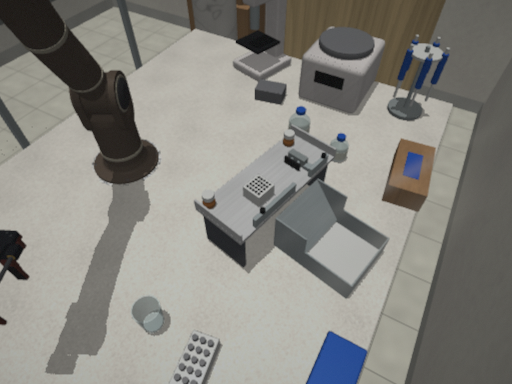

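View pics/top0.png

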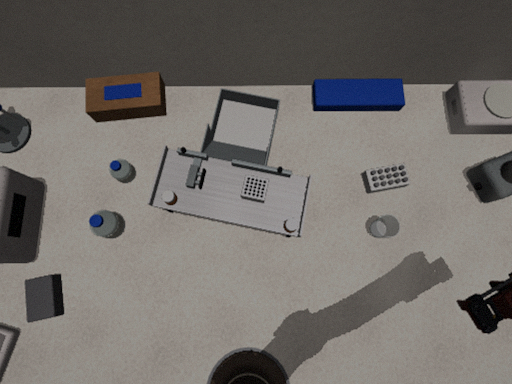

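The top view shows the ledge at about columns 150–310 and rows 150–237. The rack is near (255,188), the stop near (196,175), and the jars near (169,197) and (291,226). I'll zoom in.

```bash
python3 - <<'E'
import cv2
a=cv2.imread("pics/top0.png")[80:245,140:320]
cv2.imwrite("pics/topz.png",cv2.resize(a,None,fx=4,fy=3.6*4/3.6,interpolation=cv2.INTER_CUBIC)[:600])
b=cv2.imread("pics/scene0.png")[110:290,190:390]
cv2.imwrite("pics/scz.png",cv2.resize(b,None,fx=3.3,fy=3.3,interpolation=cv2.INTER_CUBIC))
E
```

```text
(no output)
```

View pics/topz.png

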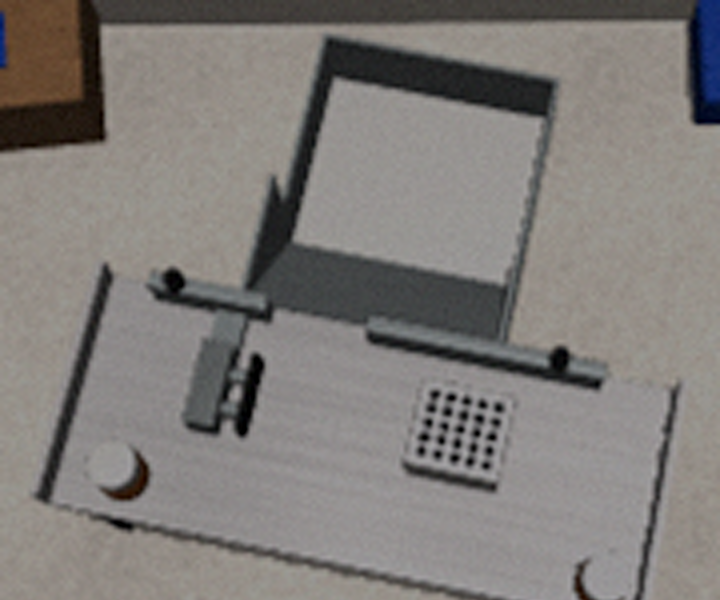

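View pics/scz.png

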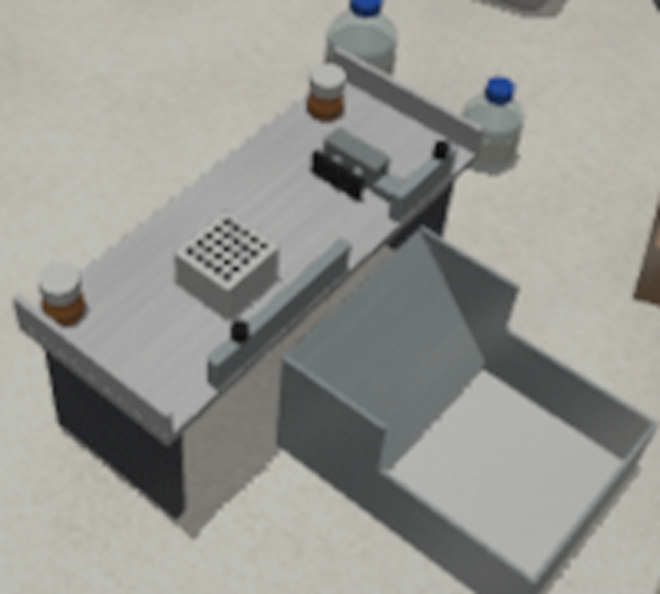

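```bash
cat > h.py <<'E'
import numpy as np, cv2
from bench import observe, camera
def ray(c,uv,z):
    uv=np.atleast_2d(uv).astype(float)
    d=np.c_[(uv[:,0]-c["cx"])/c["fx"],-(uv[:,1]-c["cy"])/c["fy"],-np.ones(len(uv))]@np.array(c["rotation"]).T
    e=np.array(c["eye"]); return e+d*((z-e[2])/d[:,2])[:,None]
E
python3 - <<'E'
from h import *
t=camera("top"); s=camera("scene"); print(observe()["time"])
T=lambda p,z:ray(t,np.array(p)/4-.375+[140,80],z)
S=lambda p,z:ray(s,np.array(p)/3.3-.35+[190,110],z)
def show(n,P): print(n,np.round(P*1000,1).tolist())
show("T +y wall top far,near",T([(107,265),(42,497)],.19))
show("T -y wall top far",T([(678,385)],.19))
show("T near edge",T([(60,505),(440,598)],.16))
show("S wall -y near,far top",S([(18,302),(172,425)],.19))
show("S wall +y near,far top",S([(335,47),(480,135)],.19))
show("T rail inner top +y part: ends",T([(150,288),(270,318)],.194))
show("T rail -y part gap end, other end",T([(368,336),(604,383)],.194))
show("S rail +y: gap end inner/outer",S([(390,192),(395,205)],.194))
show("S rail -y: gap end inner",S([(345,243)],.194)); show("S rail -y: other end inner",S([(210,362)],.194))
show("T stop face top",T([(262,358),(247,435)],.188))
show("S stop face top",S([(313,152),(365,188)],.188))
show("T jars",T([(113,467),(607,578)],.205)); show("S jars",S([(328,77),(62,280)],.205))
# rack holes
for n,c,box,f in(("T",t,(240,170,272,206),0),("S",s,(242,172,278,208),0)):
    g=cv2.cvtColor(c["img"],cv2.COLOR_RGB2GRAY); 
    x0,y0,x1,y1=box; G=cv2.resize(g[y0:y1,x0:x1],None,fx=8,fy=8,interpolation=cv2.INTER_CUBIC)
    cv2.imwrite(f"pics/r{n}.png",cv2.resize(c["img"][y0:y1,x0:x1,::-1],None,fx=14,fy=14,interpolation=cv2.INTER_CUBIC))
E
```

```text
0.2
T +y wall top far,near [[683.5, 220.7, 190.0], [519.3, 256.3, 190.0]]
T -y wall top far [[593.0, -173.7, 190.0]]
T near edge [[519.3, 252.3, 160.0], [452.6, -9.6, 160.0]]
S wall -y near,far top [[435.8, -145.8, 190.0], [602.0, -185.2, 190.0]]
S wall +y near,far top [[518.3, 264.6, 190.0], [686.4, 218.3, 190.0]]
T rail inner top +y part: ends [[664.9, 189.2, 194.0], [642.3, 105.7, 194.0]]
T rail -y part gap end, other end [[628.7, 38.2, 194.0], [593.8, -122.6, 194.0]]
S rail +y: gap end inner/outer [[645.8, 108.6, 194.0], [655.8, 96.6, 194.0]]
S rail -y: gap end inner [[637.3, 36.4, 194.0]]
S rail -y: other end inner [[599.7, -124.3, 194.0]]
T stop face top [[615.5, 111.4, 188.0], [561.1, 120.4, 188.0]]
S stop face top [[563.7, 125.6, 188.0], [623.1, 107.9, 188.0]]
T jars [[536.2, 206.1, 205.0], [459.4, -118.4, 205.0]]
S jars [[538.4, 205.2, 205.0], [461.8, -119.2, 205.0]]
```

View pics/rT.png

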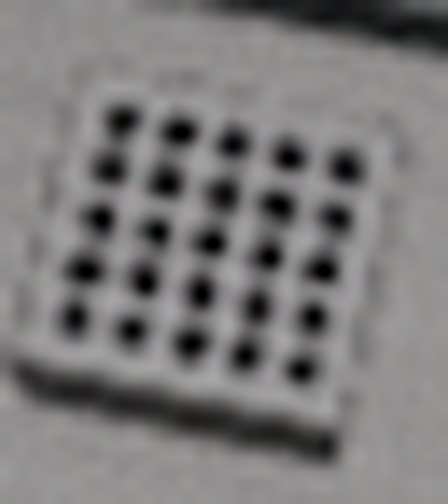

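View pics/rS.png

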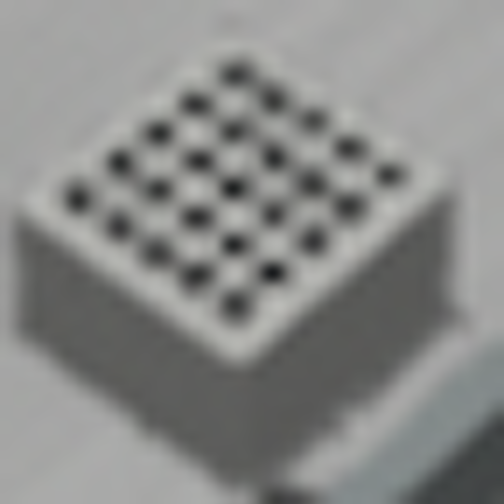

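The pictures show all 25 holes clearly. Next I'll fit the rack's pose from them and the station's yaw from edge lines.

```bash
cat > rack.py <<'E'
from h import *
def holes(c,box,k=8):
    x0,y0,x1,y1=box
    G=cv2.resize(c["img"][y0:y1,x0:x1].min(2),None,fx=k,fy=k,interpolation=cv2.INTER_CUBIC)
    p=cv2.SimpleBlobDetector_Params(); p.minArea=60;p.maxArea=900;p.filterByConvexity=False;p.filterByInertia=False;p.filterByCircularity=False
    p.minDistBetweenBlobs=8;p.minThreshold=30;p.maxThreshold=160;p.thresholdStep=5;p.minRepeatability=2
    d=cv2.SimpleBlobDetector_create(p)
    ok,ce=cv2.findCirclesGrid(G,(5,5),flags=cv2.CALIB_CB_SYMMETRIC_GRID,blobDetector=d)
    n=len(d.detect(G))
    if not ok: return n,None
    return n,(ce.reshape(-1,2)+.5)/k-.5+[x0,y0]
def pose(c,box,z=.202):
    n,h=holes(c,box)
    if h is None: return n,None
    P=ray(c,h,z)[:,:2]; g=P.reshape(5,5,2)
    a=(g[-1]-g[0]).sum(0); b=(g[:,-1]-g[:,0]).sum(0)
    return P.mean(0), [np.degrees(np.arctan2(v[1],v[0]))%90-90 for v in(a,b)]
E
python3 - <<'E'
from rack import *
t=camera("top"); s=camera("scene")
print("T",pose(t,(240,170,272,206))); print("S",pose(s,(242,172,278,208)))
# near-edge lines & walls by Canny/hough
for n,c,b in(("T",t,(140,140,320,245)),("S",s,(190,110,350,260))):
    g=cv2.cvtColor(c["img"],cv2.COLOR_RGB2GRAY); x0,y0,x1,y1=b
    G=cv2.resize(g[y0:y1,x0:x1],None,fx=4,fy=4,interpolation=cv2.INTER_CUBIC)
    L=cv2.createLineSegmentDetector().detect(G)[0].reshape(-1,4)
    for l in L:
        if np.hypot(l[2]-l[0],l[3]-l[1])<110: continue
        q=(l.reshape(2,2)+.5)/4-.5+[x0,y0]; P=ray(c,q,.16)[:,:2]; Q=ray(c,q,.19)[:,:2]
        d=P[1]-P[0]; print(n,q.round(1).tolist(),"z.16",(P*1000).round(1).tolist(),"z.19",(Q*1000).round(1).tolist(),"ang",round(np.degrees(np.arctan2(d[1],d[0]))%90-90,2))
E
```

```text
T (array([ 0.56060299, -0.02413556]), [np.float64(-13.066022386883418), np.float64(-13.46440759609763)])
S (array([ 0.55786157, -0.02332451]), [np.float64(-13.176967301902977), np.float64(-12.932584834522672)])
T [[309.7, 175.5], [299.2, 233.9]] z.16 [[602.1, -180.5], [438.3, -144.0]] z.19 [[594.0, -175.2], [435.3, -139.8]] ang -12.56
T [[289.4, 177.2], [231.8, 165.4]] z.16 [[597.8, -123.0], [634.0, 39.6]] z.19 [[589.8, -119.5], [624.9, 38.0]] ang -12.57
T [[167.9, 148.4], [151.9, 204.9]] z.16 [[686.7, 223.6], [522.1, 260.1]] z.19 [[675.9, 216.2], [516.5, 251.5]] ang -12.51
T [[149.2, 202.1], [165.4, 145.7]] z.16 [[530.1, 267.9], [695.1, 231.1]] z.19 [[524.2, 259.0], [684.1, 223.4]] ang -12.55
T [[231.5, 162.3], [276.5, 171.4]] z.16 [[643.3, 40.6], [615.0, -87.0]] z.19 [[633.9, 38.9], [606.4, -84.6]] ang -12.53
T [[213.0, 140.2], [264.9, 150.7]] z.16 [[710.6, 94.3], [677.2, -55.4]] z.19 [[699.0, 90.9], [666.7, -54.1]] ang -12.57
T [[195.2, 214.4], [242.2, 224.2]] z.16 [[494.4, 139.5], [466.2, 10.5]] z.19 [[489.7, 134.7], [462.3, 9.8]] ang -12.34
S [[233.4, 259.8], [207.1, 238.4]] z.1
[... 483 characters left out ...]
34.4]] z.16 [[652.0, 231.6], [537.1, 256.7]] z.19 [[660.2, 199.9], [549.8, 224.0]] ang -12.33
S [[266.0, 210.9], [294.9, 184.6]] z.16 [[603.5, -62.1], [630.7, 61.4]] z.19 [[613.6, -82.5], [639.8, 36.3]] ang -12.42
S [[275.3, 218.4], [306.1, 240.1]] z.16 [[636.6, -71.8], [735.7, -93.5]] z.19 [[645.4, -91.8], [740.7, -112.7]] ang -12.38
S [[203.9, 215.8], [240.0, 244.6]] z.16 [[467.8, -157.4], [596.7, -186.7]] z.19 [[483.1, -174.1], [607.1, -202.3]] ang -12.81
S [[305.8, 184.2], [279.7, 208.2]] z.16 [[657.3, 78.1], [631.5, -35.7]] z.19 [[665.4, 52.3], [640.6, -57.0]] ang -12.78
S [[336.4, 219.0], [319.9, 185.4]] z.16 [[778.6, 6.1], [694.1, 94.0]] z.19 [[781.9, -16.9], [700.7, 67.6]] ang -46.12
```

The station's yaw is −12.53° and the rack's is about −13.1°. The stop face is roughly 110 mm of travel away. I'll use the partly opened fingers (about 49 mm wide) as a flat two-point pusher.

Request:
step_arm:
  targets:
    - {"gripper":-0.5,"dx":-0.5,"rx":-0.1484}
    - {"gripper":-0.5,"dx":-0.5,"rx":-0.1484}
    - {"gripper":-0.5,"dx":-0.5,"rx":-0.1484}
    - {"gripper":-0.5,"dx":-0.5,"rx":-0.1484}
    - {"gripper":-0.5,"dx":-0.5,"rx":-0.1484}
    - {"gripper":-0.5,"dx":-0.5,"rx":-0.1484}
    - {"gripper":-0.5}

```text
invalid input at $.targets[0]: expected keys gripper, dx, dy, dz, rx, ry, rz
```

Request:
step_arm:
  targets:
    - {"gripper":-0.5,"dy":4,"dz":1.2}
    - {"gripper":-0.5,"dy":4,"dz":1.2}
    - {"gripper":-0.5,"dy":4,"dz":1.2}
    - {"gripper":-0.5,"dy":4,"dz":1.2}
    - {"gripper":-0.5,"dy":4,"dz":1.2}
    - {"gripper":-0.5,"dy":4,"dz":1.2}
    - {"gripper":-0.5,"dy":4,"dz":1.2}
    - {"gripper":-0.5,"dy":4,"dz":1.2}
    - {"gripper":-0.5,"dy":4,"dz":1.2}
    - {"gripper":-0.5,"dy":4,"dz":1.2}
    - {"gripper":-0.5}

```text
invalid input at $.targets[0]: expected keys gripper, dx, dy, dz, rx, ry, rz
```

All keys are required in each row.

Request:
step_arm:
  targets:
    - {"gripper":-0.5,"dx":-0.5,"dy":0,"dz":0,"rx":-0.1484,"ry":0,"rz":0}
    - {"gripper":-0.5,"dx":-0.5,"dy":0,"dz":0,"rx":-0.1484,"ry":0,"rz":0}
    - {"gripper":-0.5,"dx":-0.5,"dy":0,"dz":0,"rx":-0.1484,"ry":0,"rz":0}
    - {"gripper":-0.5,"dx":-0.5,"dy":0,"dz":0,"rx":-0.1484,"ry":0,"rz":0}
    - {"gripper":-0.5,"dx":-0.5,"dy":0,"dz":0,"rx":-0.1484,"ry":0,"rz":0}
    - {"gripper":-0.5,"dx":-0.5,"dy":0,"dz":0,"rx":-0.1484,"ry":0,"rz":0}
    - {"gripper":-0.5,"dx":0,"dy":0,"dz":0,"rx":0,"ry":0,"rz":0}

```text
time: 1.0
tcp_pos: [0.2785, -0.5599, 0.2533]
eef_rot: [[0.001, 0.215, 0.977], [-0.001, 0.977, -0.215], [-1.0, -0.001, 0.001]]
ft_force: [-0.4, 0.5, -0.1]
finger_gap: 0.402
```

```bash
cat > st.py <<'E'
from h import *
a=np.radians(-12.53); SX=np.array([np.cos(a),np.sin(a)]); SY=np.array([-np.sin(a),np.cos(a)])
def st():
    o=observe(); p=o["tcp_pos"]*1000; R=o["eef_rot"]; f=o["ft_force"]
    print("t",o["time"],"tcp",p.round(1),"sx,sy",round(p[:2]@SX,1),round(p[:2]@SY,1),"zang",round(np.degrees(np.arctan2(R[1,2],R[0,2])),2),"tiltx",R[:,0].round(4),"f sx,sy,z",round(f[:2]@SX,2),round(f[:2]@SY,2),round(f[2],2),"gap",round(o["finger_gap"]*88,1))
if __name__=="__main__": st()
E
python3 st.py
```

```text
t 1.0 tcp [ 278.5 -559.9  253.3] sx,sy 393.3 -486.1 zang -12.41 tiltx [ 7.e-04 -8.e-04 -1.e+00] f sx,sy,z -0.46 0.39 -0.13 gap 35.3
```

Request:
step_arm:
  targets:
    - {"gripper":-0.5,"dx":0,"dy":4.38,"dz":1.31,"rx":0,"ry":0,"rz":0}
    - {"gripper":-0.5,"dx":0,"dy":4.38,"dz":1.31,"rx":0,"ry":0,"rz":0}
    - {"gripper":-0.5,"dx":0,"dy":4.38,"dz":1.31,"rx":0,"ry":0,"rz":0}
    - {"gripper":-0.5,"dx":0,"dy":4.38,"dz":1.31,"rx":0,"ry":0,"rz":0}
    - {"gripper":-0.5,"dx":0,"dy":4.38,"dz":1.31,"rx":0,"ry":0,"rz":0}
    - {"gripper":-0.5,"dx":0,"dy":4.38,"dz":1.31,"rx":0,"ry":0,"rz":0}
    - {"gripper":-0.5,"dx":0,"dy":4.38,"dz":1.31,"rx":0,"ry":0,"rz":0}
    - {"gripper":-0.5,"dx":0,"dy":4.38,"dz":1.31,"rx":0,"ry":0,"rz":0}
    - {"gripper":-0.5,"dx":0,"dy":4.38,"dz":1.31,"rx":0,"ry":0,"rz":0}
    - {"gripper":-0.5,"dx":0,"dy":4.38,"dz":1.31,"rx":0,"ry":0,"rz":0}
    - {"gripper":-0.5,"dx":0,"dy":4.38,"dz":1.31,"rx":0,"ry":0,"rz":0}
    - {"gripper":-0.5,"dx":0,"dy":4.38,"dz":1.31,"rx":0,"ry":0,"rz":0}

```text
time: 2.2
tcp_pos: [0.5464, -0.0789, 0.2525]
eef_rot: [[0.0, 0.222, 0.975], [-0.0, 0.975, -0.222], [-1.0, -0.0, 0.0]]
ft_force: [0.6, 0.1, 0.3]
finger_gap: 0.247
```

```bash
python3 st.py
```

```text
t 2.2 tcp [546.4 -78.9 252.5] sx,sy 550.5 41.5 zang -12.84 tiltx [ 1.e-04 -1.e-04 -1.e+00] f sx,sy,z 0.58 0.25 0.32 gap 21.8
```

Request:
step_arm:
  targets:
    - {"gripper":-0.5,"dx":2,"dy":0,"dz":0,"rx":0,"ry":0,"rz":0}
    - {"gripper":-0.5,"dx":2,"dy":0,"dz":0,"rx":0,"ry":0,"rz":0}
    - {"gripper":-0.5,"dx":2,"dy":0,"dz":0,"rx":0,"ry":0,"rz":0}
    - {"gripper":-0.5,"dx":1,"dy":0,"dz":0,"rx":0,"ry":0,"rz":0}
    - {"gripper":-0.5,"dx":0.9,"dy":0,"dz":0,"rx":0,"ry":0,"rz":0}
    - {"gripper":-0.5,"dx":0,"dy":0,"dz":0,"rx":0,"ry":0,"rz":0}
    - {"gripper":-0.5,"dx":0,"dy":0,"dz":0,"rx":0,"ry":0,"rz":0}

```text
time: 2.9
tcp_pos: [0.5462, -0.0806, 0.1742]
eef_rot: [[0.001, 0.218, 0.976], [-0.0, 0.976, -0.218], [-1.0, 0.0, 0.001]]
ft_force: [0.3, -0.6, 0.1]
finger_gap: 0.254
```

```bash
python3 st.py; python3 - <<'E'
from h import *
c=camera("scene"); cv2.imwrite("pics/s1.png",cv2.resize(c["img"][110:270,190:350,::-1],None,fx=3.7,fy=3.7,interpolation=cv2.INTER_CUBIC))
E
python3 st.py
```

```text
t 2.9 tcp [546.2 -80.6 174.2] sx,sy 550.7 39.8 zang -12.58 tiltx [ 6.e-04 -0.e+00 -1.e+00] f sx,sy,z 0.44 -0.48 0.07 gap 22.4
t 2.95 tcp [546.4 -80.6 174.4] sx,sy 550.9 39.9 zang -12.57 tiltx [ 1.2e-03 -1.0e-04 -1.0e+00] f sx,sy,z 0.41 0.09 0.14 gap 22.0
```

View pics/s1.png

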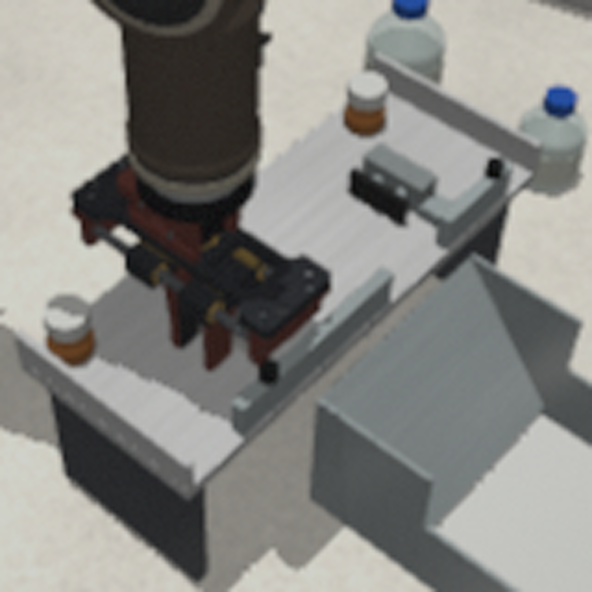

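The fingers are behind the rack and clear of the rail; the gripper body hides the rack. Now a slow push.

Request:
step_arm:
  targets:
    - {"gripper":-0.5,"dx":0,"dy":0.2,"dz":0,"rx":0,"ry":0,"rz":0}
    - {"gripper":-0.5,"dx":0,"dy":0.2,"dz":0,"rx":0,"ry":0,"rz":0}
    - {"gripper":-0.5,"dx":0,"dy":0.2,"dz":0,"rx":0,"ry":0,"rz":0}
    - {"gripper":-0.5,"dx":0,"dy":0.2,"dz":0,"rx":0,"ry":0,"rz":0}
    - {"gripper":-0.5,"dx":0,"dy":0.2,"dz":0,"rx":0,"ry":0,"rz":0}
    - {"gripper":-0.5,"dx":0,"dy":0.2,"dz":0,"rx":0,"ry":0,"rz":0}
    - {"gripper":-0.5,"dx":0,"dy":0.2,"dz":0,"rx":0,"ry":0,"rz":0}
    - {"gripper":-0.5,"dx":0,"dy":0.2,"dz":0,"rx":0,"ry":0,"rz":0}
    - {"gripper":-0.5,"dx":0,"dy":0.2,"dz":0,"rx":0,"ry":0,"rz":0}
    - {"gripper":-0.5,"dx":0,"dy":0.2,"dz":0,"rx":0,"ry":0,"rz":0}
    - {"gripper":-0.5,"dx":0,"dy":0.2,"dz":0,"rx":0,"ry":0,"rz":0}
    - {"gripper":-0.5,"dx":0,"dy":0.2,"dz":0,"rx":0,"ry":0,"rz":0}

```text
time: 4.15
tcp_pos: [0.5511, -0.057, 0.1736]
eef_rot: [[0.0, 0.217, 0.976], [-0.0, 0.976, -0.217], [-1.0, -0.0, 0.0]]
ft_force: [-0.3, -0.5, 0.5]
finger_gap: 0.249
```

```bash
python3 st.py
```

```text
t 4.15 tcp [551.1 -57.  173.6] sx,sy 550.4 64.0 zang -12.53 tiltx [ 0. -0. -1.] f sx,sy,z -0.18 -0.54 0.53 gap 21.9
```

Request:
step_arm:
  targets:
    - {"gripper":-0.5,"dx":0,"dy":0.3,"dz":0,"rx":0,"ry":0,"rz":0}
    - {"gripper":-0.5,"dx":0,"dy":0.3,"dz":0,"rx":0,"ry":0,"rz":0}
    - {"gripper":-0.5,"dx":0,"dy":0.3,"dz":0,"rx":0,"ry":0,"rz":0}
    - {"gripper":-0.5,"dx":0,"dy":0.3,"dz":0,"rx":0,"ry":0,"rz":0}
    - {"gripper":-0.5,"dx":0,"dy":0.3,"dz":0,"rx":0,"ry":0,"rz":0}
    - {"gripper":-0.5,"dx":0,"dy":0.3,"dz":0,"rx":0,"ry":0,"rz":0}
    - {"gripper":-0.5,"dx":0,"dy":0.3,"dz":0,"rx":0,"ry":0,"rz":0}
    - {"gripper":-0.5,"dx":0,"dy":0.3,"dz":0,"rx":0,"ry":0,"rz":0}
    - {"gripper":-0.5,"dx":0,"dy":0.3,"dz":0,"rx":0,"ry":0,"rz":0}
    - {"gripper":-0.5,"dx":0,"dy":0.3,"dz":0,"rx":0,"ry":0,"rz":0}

```text
time: 5.15
tcp_pos: [0.5577, -0.0276, 0.1737]
eef_rot: [[0.0, 0.217, 0.976], [-0.0, 0.976, -0.217], [-1.0, -0.0, 0.0]]
ft_force: [0.4, -0.6, -0.7]
finger_gap: 0.252
```

```bash
python3 st.py; python3 - <<'E'
from h import *
c=camera("scene"); cv2.imwrite("pics/s2.png",cv2.resize(c["img"][110:270,190:350,::-1],None,fx=3.7,fy=3.7,interpolation=cv2.INTER_CUBIC))
E
python3 st.py
```

```text
t 5.15 tcp [557.7 -27.6 173.7] sx,sy 550.4 94.1 zang -12.52 tiltx [ 1.e-04 -0.e+00 -1.e+00] f sx,sy,z 0.5 -0.5 -0.72 gap 22.2
t 5.2 tcp [557.8 -26.9 173.7] sx,sy 550.3 94.7 zang -12.49 tiltx [ 2.e-04  3.e-04 -1.e+00] f sx,sy,z -0.08 0.52 -0.43 gap 22.0
```

View pics/s2.png

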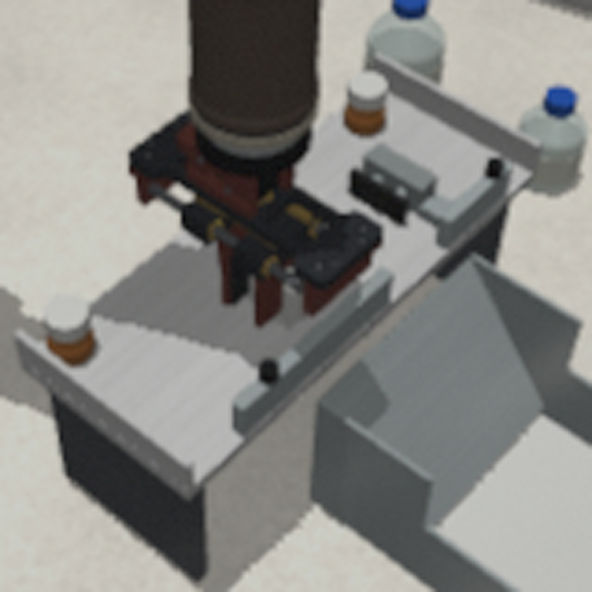

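Request:
step_arm:
  targets:
    - {"gripper":-0.5,"dx":0,"dy":0.4,"dz":0,"rx":0,"ry":0,"rz":0}
    - {"gripper":-0.5,"dx":0,"dy":0.4,"dz":0,"rx":0,"ry":0,"rz":0}
    - {"gripper":-0.5,"dx":0,"dy":0.4,"dz":0,"rx":0,"ry":0,"rz":0}
    - {"gripper":-0.5,"dx":0,"dy":0.4,"dz":0,"rx":0,"ry":0,"rz":0}
    - {"gripper":-0.5,"dx":0,"dy":0.4,"dz":0,"rx":0,"ry":0,"rz":0}
    - {"gripper":-0.5,"dx":0,"dy":0.4,"dz":0,"rx":0,"ry":0,"rz":0}
    - {"gripper":-0.5,"dx":0,"dy":0.4,"dz":0,"rx":0,"ry":0,"rz":0}
    - {"gripper":-0.5,"dx":0,"dy":0.4,"dz":0,"rx":0,"ry":0,"rz":0}
    - {"gripper":-0.5,"dx":0,"dy":0.4,"dz":0,"rx":0,"ry":0,"rz":0}
    - {"gripper":-0.5,"dx":0,"dy":0.4,"dz":0,"rx":0,"ry":0,"rz":0}
    - {"gripper":-0.5,"dx":0,"dy":0.4,"dz":0,"rx":0,"ry":0,"rz":0}
    - {"gripper":-0.5,"dx":0,"dy":0.4,"dz":0,"rx":0,"ry":0,"rz":0}

```text
time: 6.4
tcp_pos: [0.5681, 0.0194, 0.1736]
eef_rot: [[0.0, 0.217, 0.976], [-0.0, 0.976, -0.217], [-1.0, -0.0, 0.0]]
ft_force: [-0.4, -0.7, 0.0]
finger_gap: 0.25
```

Request:
step_arm:
  targets:
    - {"gripper":-0.5,"dx":0,"dy":0.2,"dz":0,"rx":0,"ry":0,"rz":0}
    - {"gripper":-0.5,"dx":0,"dy":0.2,"dz":0,"rx":0,"ry":0,"rz":0}
    - {"gripper":-0.5,"dx":0,"dy":0.2,"dz":0,"rx":0,"ry":0,"rz":0}
    - {"gripper":-0.5,"dx":0,"dy":0.1,"dz":0,"rx":0,"ry":0,"rz":0}
    - {"gripper":-0.5,"dx":0,"dy":0.1,"dz":0,"rx":0,"ry":0,"rz":0}

```text
time: 6.9
tcp_pos: [0.5698, 0.0268, 0.1736]
eef_rot: [[-0.0, 0.217, 0.976], [-0.0, 0.976, -0.217], [-1.0, -0.0, 0.0]]
ft_force: [0.3, -0.6, -0.0]
finger_gap: 0.254
```

```bash
python3 st.py; python3 - <<'E'
from h import *
for n,b in(("scene",(250,110,350,210)),("top",(170,140,270,240))):
    c=camera(n); cv2.imwrite(f"pics/{n}3.png",cv2.resize(c["img"][b[1]:b[3],b[0]:b[2],::-1],None,fx=5,fy=5,interpolation=cv2.INTER_CUBIC))
E
python3 st.py
```

```text
t 6.9 tcp [569.8  26.8 173.6] sx,sy 550.4 149.8 zang -12.53 tiltx [-0.e+00 -1.e-04 -1.e+00] f sx,sy,z 0.4 -0.52 -0.01 gap 22.4
t 7.0 tcp [569.8  27.  173.6] sx,sy 550.3 149.9 zang -12.53 tiltx [ 0.e+00  1.e-04 -1.e+00] f sx,sy,z 0.15 0.19 0.18 gap 21.9
```

View pics/scene3.png

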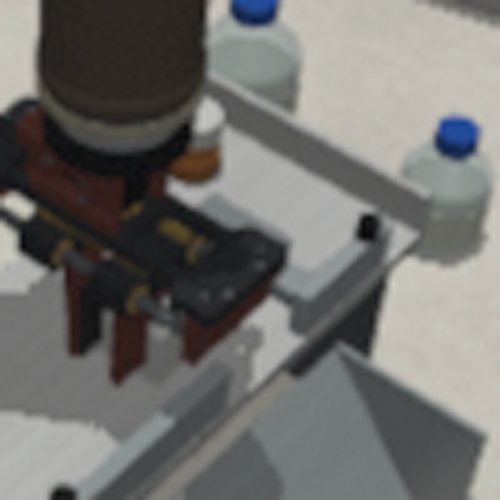

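View pics/top3.png

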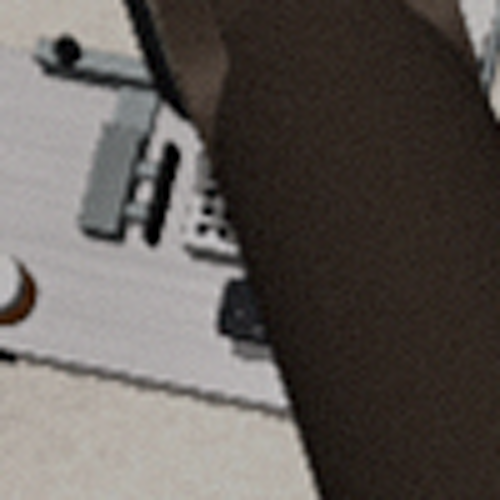

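The rack's edge is at about (190,240) in the top crop and the stop face at about (165,190), so the rack is still short of the stop. I'll creep forward and watch the force.

Request:
step_arm:
  targets:
    - {"gripper":-0.5,"dx":0,"dy":0.1,"dz":0,"rx":0,"ry":0,"rz":0}
    - {"gripper":-0.5,"dx":0,"dy":0.1,"dz":0,"rx":0,"ry":0,"rz":0}
    - {"gripper":-0.5,"dx":0,"dy":0.1,"dz":0,"rx":0,"ry":0,"rz":0}
    - {"gripper":-0.5,"dx":0,"dy":0.1,"dz":0,"rx":0,"ry":0,"rz":0}
    - {"gripper":-0.5,"dx":0,"dy":0.1,"dz":0,"rx":0,"ry":0,"rz":0}
    - {"gripper":-0.5,"dx":0,"dy":0.1,"dz":0,"rx":0,"ry":0,"rz":0}
    - {"gripper":-0.5,"dx":0,"dy":0.1,"dz":0,"rx":0,"ry":0,"rz":0}
    - {"gripper":-0.5,"dx":0,"dy":0.1,"dz":0,"rx":0,"ry":0,"rz":0}
    - {"gripper":-0.5,"dx":0,"dy":0.1,"dz":0,"rx":0,"ry":0,"rz":0}
    - {"gripper":-0.5,"dx":0,"dy":0.1,"dz":0,"rx":0,"ry":0,"rz":0}

```text
time: 8.0
tcp_pos: [0.5719, 0.0367, 0.1736]
eef_rot: [[0.0, 0.217, 0.976], [-0.0, 0.976, -0.217], [-1.0, -0.0, 0.0]]
ft_force: [0.2, -0.5, -0.7]
finger_gap: 0.251
```

Request:
step_arm:
  targets:
    - {"gripper":-0.5,"dx":0,"dy":0.1,"dz":0,"rx":0,"ry":0,"rz":0}
    - {"gripper":-0.5,"dx":0,"dy":0.1,"dz":0,"rx":0,"ry":0,"rz":0}
    - {"gripper":-0.5,"dx":0,"dy":0.1,"dz":0,"rx":0,"ry":0,"rz":0}

```text
time: 8.3
tcp_pos: [0.5726, 0.0396, 0.1736]
eef_rot: [[-0.0, 0.217, 0.976], [-0.0, 0.976, -0.217], [-1.0, -0.0, -0.0]]
ft_force: [0.2, -0.4, 0.9]
finger_gap: 0.251
```

Request:
step_arm:
  targets:
    - {"gripper":-0.5,"dx":0,"dy":0.1,"dz":0,"rx":0,"ry":0,"rz":0}
    - {"gripper":-0.5,"dx":0,"dy":0.1,"dz":0,"rx":0,"ry":0,"rz":0}

```text
time: 8.5
tcp_pos: [0.573, 0.0416, 0.1736]
eef_rot: [[-0.0, 0.217, 0.976], [-0.0, 0.976, -0.217], [-1.0, -0.0, 0.0]]
ft_force: [0.0, -0.2, -0.6]
finger_gap: 0.25
```

```bash
python3 st.py
```

```text
t 8.5 tcp [573.   41.6 173.6] sx,sy 550.4 164.9 zang -12.52 tiltx [-0. -0. -1.] f sx,sy,z 0.08 -0.16 -0.64 gap 22.0
```

Request:
step_arm:
  targets:
    - {"gripper":-0.5,"dx":0,"dy":0.1,"dz":0,"rx":0,"ry":0,"rz":0}
    - {"gripper":-0.5,"dx":0,"dy":0.1,"dz":0,"rx":0,"ry":0,"rz":0}

```text
time: 8.7
tcp_pos: [0.5735, 0.0435, 0.1737]
eef_rot: [[0.0, 0.217, 0.976], [-0.0, 0.976, -0.217], [-1.0, -0.0, 0.0]]
ft_force: [-0.6, -0.0, -0.6]
finger_gap: 0.245
```

Request:
step_arm:
  targets:
    - {"gripper":-0.5,"dx":0,"dy":0.1,"dz":0,"rx":0,"ry":0,"rz":0}

```text
time: 8.8
tcp_pos: [0.5737, 0.0445, 0.1737]
eef_rot: [[0.0, 0.217, 0.976], [-0.0, 0.976, -0.217], [-1.0, -0.0, 0.0]]
ft_force: [-0.3, 0.6, -0.3]
finger_gap: 0.248
```

Request:
step_arm:
  targets:
    - {"gripper":-0.5,"dx":0,"dy":0.1,"dz":0,"rx":0,"ry":0,"rz":0}

```text
time: 8.9
tcp_pos: [0.5738, 0.0451, 0.1736]
eef_rot: [[-0.0, 0.217, 0.976], [-0.001, 0.976, -0.217], [-1.0, -0.001, -0.0]]
ft_force: [-1.3, -2.7, 0.5]
finger_gap: 0.251
```

```bash
python3 st.py
```

```text
t 8.9 tcp [573.8  45.1 173.6] sx,sy 550.4 168.6 zang -12.53 tiltx [-2.e-04 -5.e-04 -1.e+00] f sx,sy,z -0.68 -2.88 0.54 gap 22.1
```

Contact came at sy ≈ 168.3, close to the predicted 167, with about 2.8 N. I'll press 2 mm more to square the rack, hold, then withdraw slowly.

Request:
step_arm:
  targets:
    - {"gripper":-0.5,"dx":0,"dy":0.05,"dz":0,"rx":0,"ry":0,"rz":0}
    - {"gripper":-0.5,"dx":0,"dy":0.05,"dz":0,"rx":0,"ry":0,"rz":0}

```text
time: 9.1
tcp_pos: [0.574, 0.0457, 0.1737]
eef_rot: [[-0.0, 0.217, 0.976], [-0.001, 0.976, -0.217], [-1.0, -0.001, -0.0]]
ft_force: [-1.6, -3.1, 0.8]
finger_gap: 0.246
```

Request:
step_arm:
  targets:
    - {"gripper":-0.5,"dx":0,"dy":0.05,"dz":0,"rx":0,"ry":0,"rz":0}
    - {"gripper":-0.5,"dx":0,"dy":0.05,"dz":0,"rx":0,"ry":0,"rz":0}
    - {"gripper":-0.5,"dx":0,"dy":0,"dz":0,"rx":0,"ry":0,"rz":0}
    - {"gripper":-0.5,"dx":0,"dy":0,"dz":0,"rx":0,"ry":0,"rz":0}
    - {"gripper":-0.5,"dx":0,"dy":0,"dz":0,"rx":0,"ry":0,"rz":0}

```text
time: 9.6
tcp_pos: [0.5743, 0.0471, 0.1736]
eef_rot: [[-0.0, 0.217, 0.976], [-0.0, 0.976, -0.217], [-1.0, -0.0, 0.0]]
ft_force: [-2.2, -4.8, 2.1]
finger_gap: 0.251
```

```bash
python3 st.py; python3 - <<'E'
from h import *
for n,b in(("top",(170,140,270,240)),):
    c=camera(n); cv2.imwrite(f"pics/{n}4.png",cv2.resize(c["img"][b[1]:b[3],b[0]:b[2],::-1],None,fx=5,fy=5,interpolation=cv2.INTER_CUBIC))
E
python3 st.py
```

```text
t 9.6 tcp [574.3  47.1 173.6] sx,sy 550.4 170.6 zang -12.54 tiltx [-1.e-04 -3.e-04 -1.e+00] f sx,sy,z -1.12 -5.13 2.07 gap 22.1
t 9.65 tcp [574.3  47.2 173.7] sx,sy 550.4 170.6 zang -12.53 tiltx [-0.e+00 -3.e-04 -1.e+00] f sx,sy,z -1.03 -3.99 2.99 gap 21.8
```

View pics/top4.png

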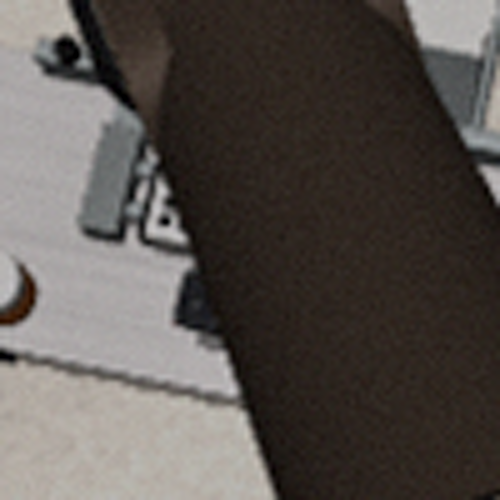

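Request:
step_arm:
  targets:
    - {"gripper":-0.5,"dx":0,"dy":-0.03,"dz":0,"rx":0,"ry":0,"rz":0}
    - {"gripper":-0.5,"dx":0,"dy":-0.03,"dz":0,"rx":0,"ry":0,"rz":0}
    - {"gripper":-0.5,"dx":0,"dy":-0.03,"dz":0,"rx":0,"ry":0,"rz":0}
    - {"gripper":-0.5,"dx":0,"dy":-0.03,"dz":0,"rx":0,"ry":0,"rz":0}
    - {"gripper":-0.5,"dx":0,"dy":-0.03,"dz":0,"rx":0,"ry":0,"rz":0}
    - {"gripper":-0.5,"dx":0,"dy":-0.03,"dz":0,"rx":0,"ry":0,"rz":0}
    - {"gripper":-0.5,"dx":0,"dy":-0.03,"dz":0,"rx":0,"ry":0,"rz":0}
    - {"gripper":-0.5,"dx":0,"dy":-0.03,"dz":0,"rx":0,"ry":0,"rz":0}
    - {"gripper":-0.5,"dx":0,"dy":-0.03,"dz":0,"rx":0,"ry":0,"rz":0}
    - {"gripper":-0.5,"dx":0,"dy":-0.03,"dz":0,"rx":0,"ry":0,"rz":0}
    - {"gripper":-0.5,"dx":0,"dy":-0.03,"dz":0,"rx":0,"ry":0,"rz":0}
    - {"gripper":-0.5,"dx":0,"dy":-0.03,"dz":0,"rx":0,"ry":0,"rz":0}

```text
time: 10.85
tcp_pos: [0.5736, 0.0442, 0.1737]
eef_rot: [[0.0, 0.217, 0.976], [0.0, 0.976, -0.217], [-1.0, 0.0, 0.0]]
ft_force: [-0.3, 0.6, 0.7]
finger_gap: 0.252
```

```bash
python3 st.py
```

```text
t 10.85 tcp [573.6  44.2 173.7] sx,sy 550.3 167.5 zang -12.5 tiltx [ 2.e-04  3.e-04 -1.e+00] f sx,sy,z -0.41 0.5 0.71 gap 22.1
```

Request:
step_arm:
  targets:
    - {"gripper":-0.5,"dx":0,"dy":-0.1,"dz":0,"rx":0,"ry":0,"rz":0}
    - {"gripper":-0.5,"dx":0,"dy":-0.2,"dz":0,"rx":0,"ry":0,"rz":0}
    - {"gripper":-0.5,"dx":0,"dy":-0.7,"dz":0,"rx":0,"ry":0,"rz":0}
    - {"gripper":-0.5,"dx":0,"dy":-2,"dz":0,"rx":0,"ry":0,"rz":0}
    - {"gripper":-0.5,"dx":-2,"dy":-2,"dz":0,"rx":0,"ry":0,"rz":0}
    - {"gripper":-0.5,"dx":-3,"dy":-3,"dz":0,"rx":0,"ry":0,"rz":0}
    - {"gripper":-0.5,"dx":-3,"dy":-4,"dz":0,"rx":0,"ry":0,"rz":0}
    - {"gripper":-0.5,"dx":0,"dy":-4,"dz":-4,"rx":0,"ry":0,"rz":0}
    - {"gripper":-0.5,"dx":0,"dy":-3,"dz":-4,"rx":0,"ry":0,"rz":0}
    - {"gripper":-0.5,"dx":0,"dy":-2,"dz":-4,"rx":0,"ry":0,"rz":0}

```text
time: 11.85
tcp_pos: [0.4142, -0.1339, 0.2535]
eef_rot: [[-0.0, 0.22, 0.976], [-0.0, 0.976, -0.22], [-1.0, -0.0, 0.0]]
ft_force: [0.4, -0.3, 0.9]
finger_gap: 0.252
```

```bash
python3 st.py; python3 - <<'E'
from rack import *
from st import SX,SY
for n,b in(("top",(170,140,270,240)),("scene",(250,110,350,210))):
    c=camera(n); cv2.imwrite(f"pics/{n}5.png",cv2.resize(c["img"][b[1]:b[3],b[0]:b[2],::-1],None,fx=5,fy=5,interpolation=cv2.INTER_CUBIC))
E
python3 st.py
```

```text
t 11.85 tcp [ 414.2 -133.9  253.5] sx,sy 433.4 -40.8 zang -12.7 tiltx [-0.e+00 -4.e-04 -1.e+00] f sx,sy,z 0.46 -0.18 0.88 gap 22.2
t 11.95 tcp [ 411.1 -134.2  253.6] sx,sy 430.4 -41.8 zang -12.84 tiltx [-0.0026 -0.0022 -1.    ] f sx,sy,z 0.16 -0.19 -0.35 gap 21.9
```

View pics/scene5.png

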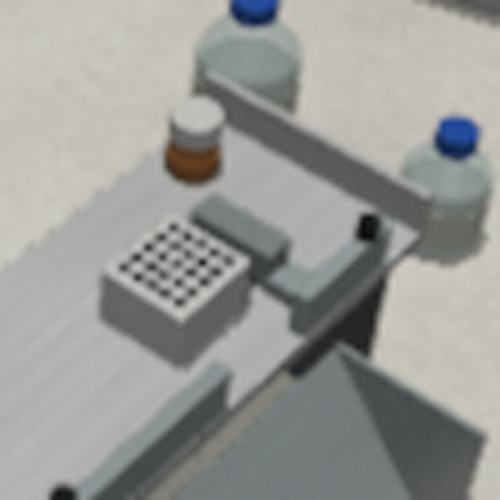

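View pics/top5.png

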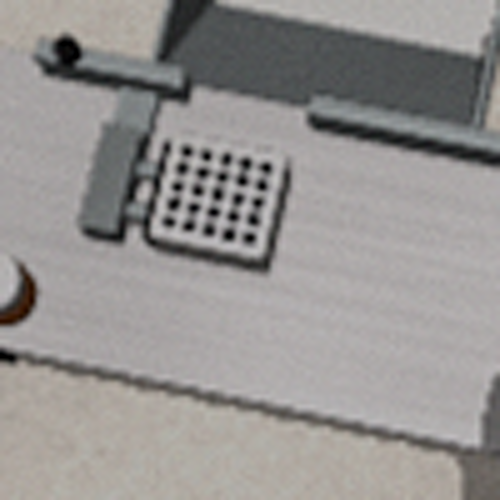

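The rack is against the stop, with its hole grid centred at about (217,200) in the top crop and fully visible in both views. I'll measure it again.

```bash
python3 - <<'E'
from rack import *
from st import SX,SY
for n,b in(("top",(198,164,230,196)),("scene",(268,150,304,182))):
    p=pose(camera(n),b)
    print(n,p, None if p[1] is None else (p[0]@SX*1000,p[0]@SY*1000))
E
python3 st.py
```

```text
top (array([0.58516662, 0.08739185]), [np.float64(-12.481394635380468), np.float64(-12.239093849948873)]) (np.float64(552.2697147869897), np.float64(212.26275362938736))
scene (array([0.58235814, 0.08836322]), [np.float64(-13.232098214820908), np.float64(-12.26397796438016)]) (np.float64(549.3173866681562), np.float64(212.60168314027823))
t 12.05 tcp [ 416.  -132.5  254.3] sx,sy 434.8 -39.1 zang -12.65 tiltx [ 0.0015 -0.0012 -1.    ] f sx,sy,z 0.34 0.42 0.48 gap 22.2
```

Request:
step_arm:
  targets:
    - {"gripper":-0.5,"dx":0,"dy":0,"dz":0,"rx":0.1426,"ry":0,"rz":0}
    - {"gripper":-0.5,"dx":0,"dy":0,"dz":0,"rx":0.1426,"ry":0,"rz":0}
    - {"gripper":-0.5,"dx":0,"dy":0,"dz":0,"rx":0.1426,"ry":0,"rz":0}
    - {"gripper":-0.5,"dx":0,"dy":0,"dz":0,"rx":0.1426,"ry":0,"rz":0}
    - {"gripper":-0.5,"dx":0,"dy":0,"dz":0,"rx":0.1426,"ry":0,"rz":0}
    - {"gripper":-0.5,"dx":0,"dy":0,"dz":0,"rx":0.1426,"ry":0,"rz":0}
    - {"gripper":-0.5,"dx":0,"dy":0,"dz":0,"rx":0.1426,"ry":0,"rz":0}
    - {"gripper":-0.5,"dx":0,"dy":0,"dz":0,"rx":0.1426,"ry":0,"rz":0}
    - {"gripper":-0.5,"dx":0,"dy":0,"dz":0,"rx":0.1426,"ry":0,"rz":0}
    - {"gripper":-0.5,"dx":0,"dy":0,"dz":0,"rx":0.1426,"ry":0,"rz":0}
    - {"gripper":-0.5,"dx":0,"dy":0,"dz":0,"rx":0.1426,"ry":0,"rz":0}
    - {"gripper":-0.5,"dx":0,"dy":0,"dz":0,"rx":0,"ry":0,"rz":0}

```text
time: 13.25
tcp_pos: [0.4177, -0.131, 0.2536]
eef_rot: [[0.0, 0.977, -0.215], [0.0, -0.215, -0.977], [-1.0, 0.0, -0.001]]
ft_force: [0.1, 0.3, 0.4]
finger_gap: 0.246
```

```bash
python3 st.py
```

```text
t 13.25 tcp [ 417.7 -131.   253.6] sx,sy 436.2 -37.3 zang -102.42 tiltx [ 4.e-04  5.e-04 -1.e+00] f sx,sy,z 0.02 0.3 0.4 gap 21.6
```

Request:
step_arm:
  targets:
    - {"gripper":-0.5,"dx":0,"dy":0.67,"dz":-3.1,"rx":0,"ry":0,"rz":0}
    - {"gripper":-0.5,"dx":0,"dy":0.67,"dz":-3.1,"rx":0,"ry":0,"rz":0}
    - {"gripper":-0.5,"dx":0,"dy":0.67,"dz":-3.1,"rx":0,"ry":0,"rz":0}
    - {"gripper":-0.5,"dx":0,"dy":0.67,"dz":-3.1,"rx":0,"ry":0,"rz":0}
    - {"gripper":-0.5,"dx":0,"dy":0.67,"dz":-3.1,"rx":0,"ry":0,"rz":0}
    - {"gripper":-0.5,"dx":0,"dy":0.67,"dz":-3.1,"rx":0,"ry":0,"rz":0}
    - {"gripper":-0.5,"dx":0,"dy":0.67,"dz":-3.1,"rx":0,"ry":0,"rz":0}
    - {"gripper":-0.5,"dx":0,"dy":0.67,"dz":-3.1,"rx":0,"ry":0,"rz":0}
    - {"gripper":-0.5,"dx":0,"dy":0,"dz":0,"rx":0,"ry":0,"rz":0}
    - {"gripper":-0.5,"dx":0,"dy":0,"dz":0,"rx":0,"ry":0,"rz":0}

```text
time: 14.25
tcp_pos: [0.5222, 0.1001, 0.2532]
eef_rot: [[-0.001, 0.978, -0.209], [0.001, -0.209, -0.978], [-1.0, -0.001, -0.0]]
ft_force: [-0.1, -0.5, -0.7]
finger_gap: 0.247
```

```bash
python3 st.py
```

```text
t 14.25 tcp [522.2 100.1 253.2] sx,sy 488.1 211.0 zang -102.09 tiltx [-9.e-04  6.e-04 -1.e+00] f sx,sy,z 0.02 -0.5 -0.67 gap 21.7
```

Request:
step_arm:
  targets:
    - {"gripper":-0.5,"dx":2,"dy":0,"dz":0,"rx":0,"ry":0,"rz":0}
    - {"gripper":-0.5,"dx":2,"dy":0,"dz":0,"rx":0,"ry":0,"rz":0}
    - {"gripper":-0.5,"dx":2,"dy":0,"dz":0,"rx":0,"ry":0,"rz":0}
    - {"gripper":-0.5,"dx":1,"dy":0,"dz":0,"rx":0,"ry":0,"rz":0}
    - {"gripper":-0.5,"dx":0.9,"dy":0,"dz":0,"rx":0,"ry":0,"rz":0}
    - {"gripper":-0.5,"dx":0,"dy":0,"dz":0,"rx":0,"ry":0,"rz":0}
    - {"gripper":-0.5,"dx":0,"dy":0,"dz":0,"rx":0,"ry":0,"rz":0}
    - {"gripper":-0.5,"dx":0,"dy":0,"dz":0,"rx":0,"ry":0,"rz":0}

```text
time: 15.05
tcp_pos: [0.5225, 0.0992, 0.1755]
eef_rot: [[0.001, 0.977, -0.215], [0.0, -0.215, -0.977], [-1.0, 0.001, -0.0]]
ft_force: [0.2, -0.6, 0.4]
finger_gap: 0.254
```

```bash
python3 st.py;python3 - <<'E'
from h import *
for n,b in(("top",(170,140,270,240)),("scene",(250,110,350,210))):
    c=camera(n); cv2.imwrite(f"pics/{n}6.png",cv2.resize(c["img"][b[1]:b[3],b[0]:b[2],::-1],None,fx=5,fy=5,interpolation=cv2.INTER_CUBIC))
E
python3 st.py
```

```text
t 15.05 tcp [522.5  99.2 175.5] sx,sy 488.6 210.2 zang -102.4 tiltx [ 1.4e-03  2.0e-04 -1.0e+00] f sx,sy,z 0.38 -0.56 0.37 gap 22.3
t 15.15 tcp [522.4  99.2 175.3] sx,sy 488.4 210.2 zang -102.39 tiltx [ 1.2e-03  1.0e-04 -1.0e+00] f sx,sy,z 0.69 0.85 -0.19 gap 21.9
```

View pics/scene6.png

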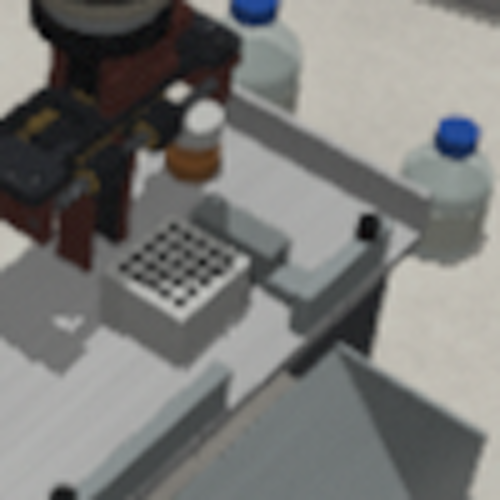

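View pics/top6.png

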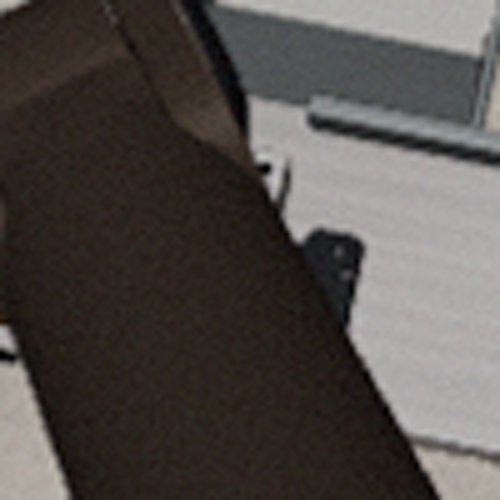

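Request:
step_arm:
  targets:
    - {"gripper":-0.5,"dx":0.15,"dy":0,"dz":-0.08,"rx":0.0025,"ry":0,"rz":0}
    - {"gripper":-0.5,"dx":0,"dy":0.3,"dz":0,"rx":0,"ry":0,"rz":0}
    - {"gripper":-0.5,"dx":0,"dy":0.3,"dz":0,"rx":0,"ry":0,"rz":0}
    - {"gripper":-0.5,"dx":0,"dy":0.3,"dz":0,"rx":0,"ry":0,"rz":0}
    - {"gripper":-0.5,"dx":0,"dy":0.3,"dz":0,"rx":0,"ry":0,"rz":0}
    - {"gripper":-0.5,"dx":0,"dy":0.3,"dz":0,"rx":0,"ry":0,"rz":0}
    - {"gripper":-0.5,"dx":0,"dy":0.2,"dz":0,"rx":0,"ry":0,"rz":0}
    - {"gripper":-0.5,"dx":0,"dy":0.2,"dz":0,"rx":0,"ry":0,"rz":0}
    - {"gripper":-0.5,"dx":0,"dy":0.2,"dz":0,"rx":0,"ry":0,"rz":0}
    - {"gripper":-0.5,"dx":0,"dy":0.2,"dz":0,"rx":0,"ry":0,"rz":0}
    - {"gripper":-0.5,"dx":0,"dy":0.2,"dz":0,"rx":0,"ry":0,"rz":0}
    - {"gripper":-0.5,"dx":0,"dy":0.2,"dz":0,"rx":0,"ry":0,"rz":0}

```text
time: 16.35
tcp_pos: [0.5486, 0.094, 0.1731]
eef_rot: [[-0.0, 0.976, -0.217], [-0.0, -0.217, -0.976], [-1.0, -0.0, 0.0]]
ft_force: [-0.8, 0.3, -0.1]
finger_gap: 0.252
```

Request:
step_arm:
  targets:
    - {"gripper":-0.5,"dx":0,"dy":0.2,"dz":0,"rx":0,"ry":0,"rz":0}
    - {"gripper":-0.5,"dx":0,"dy":0.2,"dz":0,"rx":0,"ry":0,"rz":0}
    - {"gripper":-0.5,"dx":0,"dy":0.2,"dz":0,"rx":0,"ry":0,"rz":0}
    - {"gripper":-0.5,"dx":0,"dy":0.2,"dz":0,"rx":0,"ry":0,"rz":0}
    - {"gripper":-0.5,"dx":0,"dy":0.2,"dz":0,"rx":0,"ry":0,"rz":0}
    - {"gripper":-0.5,"dx":0,"dy":0.2,"dz":0,"rx":0,"ry":0,"rz":0}
    - {"gripper":-0.5,"dx":0,"dy":0.2,"dz":0,"rx":0,"ry":0,"rz":0}
    - {"gripper":-0.5,"dx":0,"dy":0.2,"dz":0,"rx":0,"ry":0,"rz":0}

```text
time: 17.15
tcp_pos: [0.5643, 0.0905, 0.1731]
eef_rot: [[-0.0, 0.976, -0.217], [-0.0, -0.217, -0.976], [-1.0, -0.0, 0.0]]
ft_force: [-0.4, -0.9, -0.0]
finger_gap: 0.249
```

```bash
python3 st.py;python3 - <<'E'
from h import *
for n,b in(("scene",(250,110,350,210)),):
    c=camera(n); cv2.imwrite(f"pics/{n}7.png",cv2.resize(c["img"][b[1]:b[3],b[0]:b[2],::-1],None,fx=5,fy=5,interpolation=cv2.INTER_CUBIC))
    from rack import *
    from st import *
    p=pose(c,(268,150,314,190)); print(p, None if p[1] is None else (p[0]@SX*1000,p[0]@SY*1000))
E
```

```text
t 17.15 tcp [564.3  90.5 173.1] sx,sy 531.2 210.7 zang -102.55 tiltx [-1.e-04 -0.e+00 -1.e+00] f sx,sy,z -0.18 -0.97 -0.04 gap 21.9
(array([0.60495121, 0.08326209]), [np.float64(-12.459877627963934), np.float64(-12.148757468741366)]) (np.float64(572.4790337922412), np.float64(212.52362740735745))
```

View pics/scene7.png

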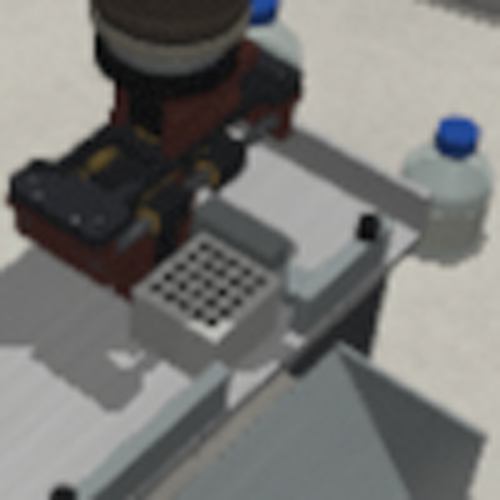

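The rack is moving straight (sy ≈ 212.5, yaw ≈ −12.3°). I'll take it slowly through the mouth of the gap.

Request:
step_arm:
  targets:
    - {"gripper":-0.5,"dx":0,"dy":0.1,"dz":0,"rx":0,"ry":0,"rz":0}
    - {"gripper":-0.5,"dx":0,"dy":0.1,"dz":0,"rx":0,"ry":0,"rz":0}
    - {"gripper":-0.5,"dx":0,"dy":0.1,"dz":0,"rx":0,"ry":0,"rz":0}
    - {"gripper":-0.5,"dx":0,"dy":0.1,"dz":0,"rx":0,"ry":0,"rz":0}
    - {"gripper":-0.5,"dx":0,"dy":0.1,"dz":0,"rx":0,"ry":0,"rz":0}

```text
time: 17.7
tcp_pos: [0.5691, 0.0894, 0.1731]
eef_rot: [[-0.0, 0.976, -0.217], [-0.0, -0.217, -0.976], [-1.0, 0.0, 0.0]]
ft_force: [-0.4, 0.2, -0.2]
finger_gap: 0.252
```

Request:
step_arm:
  targets:
    - {"gripper":-0.5,"dx":0,"dy":0.1,"dz":0,"rx":0,"ry":0,"rz":0}
    - {"gripper":-0.5,"dx":0,"dy":0.1,"dz":0,"rx":0,"ry":0,"rz":0}

```text
time: 17.9
tcp_pos: [0.571, 0.089, 0.1731]
eef_rot: [[-0.0, 0.976, -0.217], [-0.0, -0.217, -0.976], [-1.0, -0.0, 0.0]]
ft_force: [-0.5, -0.1, -0.8]
finger_gap: 0.249
```

Request:
step_arm:
  targets:
    - {"gripper":-0.5,"dx":0,"dy":0.1,"dz":0,"rx":0,"ry":0,"rz":0}
    - {"gripper":-0.5,"dx":0,"dy":0.1,"dz":0,"rx":0,"ry":0,"rz":0}

```text
time: 18.1
tcp_pos: [0.573, 0.0886, 0.1731]
eef_rot: [[-0.0, 0.976, -0.217], [-0.0, -0.217, -0.976], [-1.0, 0.0, 0.0]]
ft_force: [-0.7, -0.2, 0.1]
finger_gap: 0.249
```

Request:
step_arm:
  targets:
    - {"gripper":-0.5,"dx":0,"dy":0.1,"dz":0,"rx":0,"ry":0,"rz":0}
    - {"gripper":-0.5,"dx":0,"dy":0.1,"dz":0,"rx":0,"ry":0,"rz":0}

```text
time: 18.3
tcp_pos: [0.5749, 0.0881, 0.1732]
eef_rot: [[0.0, 0.976, -0.217], [-0.0, -0.217, -0.976], [-1.0, 0.0, 0.0]]
ft_force: [0.0, 0.2, 0.4]
finger_gap: 0.251
```

```bash
python3 st.py;python3 - <<'E'
from h import *
for n,b in(("scene",(250,110,350,210)),):
    c=camera(n); cv2.imwrite(f"pics/{n}8.png",cv2.resize(c["img"][b[1]:b[3],b[0]:b[2],::-1],None,fx=5,fy=5,interpolation=cv2.INTER_CUBIC))
    from rack import *
    from st import *
    p=pose(c,(272,152,318,192)); print(p, None if p[1] is None else (p[0]@SX*1000,p[0]@SY*1000))
E
```

```text
t 18.3 tcp [574.9  88.1 173.2] sx,sy 542.1 210.8 zang -102.54 tiltx [ 1.e-04 -0.e+00 -1.e+00] f sx,sy,z -0.04 0.24 0.38 gap 22.1
(array([0.61553091, 0.08093761]), [np.float64(-12.76576289221697), np.float64(-12.127047708652526)]) (np.float64(583.3110579780516), np.float64(212.5497848996754))
```

View pics/scene8.png

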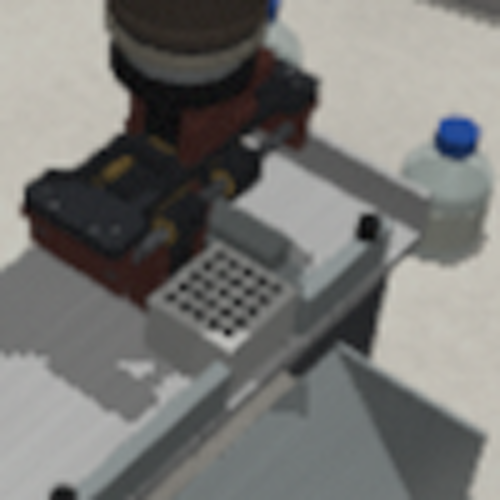

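The rack's front is between the rail ends with no force. I'll carry on.

Request:
step_arm:
  targets:
    - {"gripper":-0.5,"dx":0,"dy":0.1,"dz":0,"rx":0,"ry":0,"rz":0}
    - {"gripper":-0.5,"dx":0,"dy":0.1,"dz":0,"rx":0,"ry":0,"rz":0}
    - {"gripper":-0.5,"dx":0,"dy":0.1,"dz":0,"rx":0,"ry":0,"rz":0}
    - {"gripper":-0.5,"dx":0,"dy":0.1,"dz":0,"rx":0,"ry":0,"rz":0}

```text
time: 18.75
tcp_pos: [0.5789, 0.0873, 0.1732]
eef_rot: [[0.0, 0.976, -0.217], [0.0, -0.217, -0.976], [-1.0, 0.0, -0.0]]
ft_force: [0.3, -0.5, 0.3]
finger_gap: 0.249
```

Request:
step_arm:
  targets:
    - {"gripper":-0.5,"dx":0,"dy":0.15,"dz":0,"rx":0,"ry":0,"rz":0}
    - {"gripper":-0.5,"dx":0,"dy":0.15,"dz":0,"rx":0,"ry":0,"rz":0}
    - {"gripper":-0.5,"dx":0,"dy":0.15,"dz":0,"rx":0,"ry":0,"rz":0}
    - {"gripper":-0.5,"dx":0,"dy":0.15,"dz":0,"rx":0,"ry":0,"rz":0}

```text
time: 19.15
tcp_pos: [0.5848, 0.086, 0.1731]
eef_rot: [[0.0, 0.976, -0.217], [0.0, -0.217, -0.976], [-1.0, 0.0, -0.0]]
ft_force: [-0.7, -0.2, -0.5]
finger_gap: 0.249
```

Request:
step_arm:
  targets:
    - {"gripper":-0.5,"dx":0,"dy":0.15,"dz":0,"rx":0,"ry":0,"rz":0}
    - {"gripper":-0.5,"dx":0,"dy":0.15,"dz":0,"rx":0,"ry":0,"rz":0}
    - {"gripper":-0.5,"dx":0,"dy":0.15,"dz":0,"rx":0,"ry":0,"rz":0}
    - {"gripper":-0.5,"dx":0,"dy":0.15,"dz":0,"rx":0,"ry":0,"rz":0}

```text
time: 19.55
tcp_pos: [0.5906, 0.0846, 0.1732]
eef_rot: [[0.0, 0.976, -0.217], [-0.0, -0.217, -0.976], [-1.0, 0.0, 0.0]]
ft_force: [-0.6, -0.1, -0.5]
finger_gap: 0.25
```

```bash
python3 st.py;python3 - <<'E'
from h import *
for n,b in(("scene",(250,110,350,210)),):
    c=camera(n); cv2.imwrite(f"pics/{n}9.png",cv2.resize(c["img"][b[1]:b[3],b[0]:b[2],::-1],None,fx=5,fy=5,interpolation=cv2.INTER_CUBIC))
    from rack import *
    from st import *
    p=pose(c,(276,154,322,194)); print(p, None if p[1] is None else (p[0]@SX*1000,p[0]@SY*1000))
E
```

```text
t 19.55 tcp [590.6  84.6 173.2] sx,sy 558.2 210.7 zang -102.54 tiltx [ 0. -0. -1.] f sx,sy,z -0.6 -0.26 -0.53 gap 22.0
(array([0.63116569, 0.0774732 ]), [np.float64(-12.690120632329254), np.float64(-13.227417272038196)]) (np.float64(599.3250596261769), np.float64(212.55986410434755))
```

View pics/scene9.png

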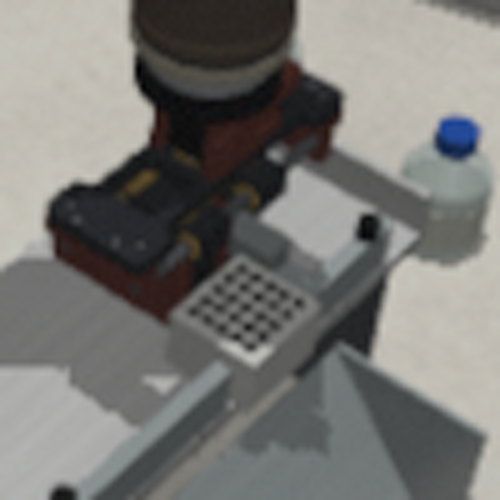

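The rack is in the gap, level, at station x ≈ 48. I'll keep pushing over the edge.

Request:
step_arm:
  targets:
    - {"gripper":-0.5,"dx":0,"dy":0.15,"dz":0,"rx":0,"ry":0,"rz":0}
    - {"gripper":-0.5,"dx":0,"dy":0.15,"dz":0,"rx":0,"ry":0,"rz":0}
    - {"gripper":-0.5,"dx":0,"dy":0.15,"dz":0,"rx":0,"ry":0,"rz":0}
    - {"gripper":-0.5,"dx":0,"dy":0.15,"dz":0,"rx":0,"ry":0,"rz":0}
    - {"gripper":-0.5,"dx":0,"dy":0.15,"dz":0,"rx":0,"ry":0,"rz":0}
    - {"gripper":-0.5,"dx":0,"dy":0.15,"dz":0,"rx":0,"ry":0,"rz":0}

```text
time: 20.2
tcp_pos: [0.5994, 0.0827, 0.1731]
eef_rot: [[-0.0, 0.976, -0.217], [-0.0, -0.217, -0.976], [-1.0, -0.0, 0.0]]
ft_force: [-0.6, -0.1, -0.6]
finger_gap: 0.246
```

Request:
step_arm:
  targets:
    - {"gripper":-0.5,"dx":0,"dy":0.2,"dz":0,"rx":0,"ry":0,"rz":0}
    - {"gripper":-0.5,"dx":0,"dy":0.2,"dz":0,"rx":0,"ry":0,"rz":0}
    - {"gripper":-0.5,"dx":0,"dy":0.2,"dz":0,"rx":0,"ry":0,"rz":0}
    - {"gripper":-0.5,"dx":0,"dy":0.2,"dz":0,"rx":0,"ry":0,"rz":0}

```text
time: 20.6
tcp_pos: [0.6073, 0.0809, 0.1732]
eef_rot: [[0.0, 0.976, -0.217], [-0.0, -0.217, -0.976], [-1.0, 0.0, 0.0]]
ft_force: [0.1, 0.1, 0.8]
finger_gap: 0.249
```

Request:
step_arm:
  targets:
    - {"gripper":-0.5,"dx":0,"dy":0.2,"dz":0,"rx":0,"ry":0,"rz":0}
    - {"gripper":-0.5,"dx":0,"dy":0.2,"dz":0,"rx":0,"ry":0,"rz":0}
    - {"gripper":-0.5,"dx":0,"dy":0.2,"dz":0,"rx":0,"ry":0,"rz":0}
    - {"gripper":-0.5,"dx":0,"dy":0.2,"dz":0,"rx":0,"ry":0,"rz":0}

```text
time: 21.0
tcp_pos: [0.6151, 0.0792, 0.1732]
eef_rot: [[0.0, 0.976, -0.217], [-0.0, -0.217, -0.976], [-1.0, 0.0, 0.0]]
ft_force: [0.2, -0.6, -0.3]
finger_gap: 0.246
```

```bash
python3 st.py;python3 - <<'E'
from h import *
for n,b in(("scene",(250,130,370,250)),):
    c=camera(n); cv2.imwrite(f"pics/{n}10.png",cv2.resize(c["img"][b[1]:b[3],b[0]:b[2],::-1],None,fx=4.5,fy=4.5,interpolation=cv2.INTER_CUBIC))
E
```

```text
t 21.0 tcp [615.1  79.2 173.2] sx,sy 583.3 210.8 zang -102.54 tiltx [ 2.e-04 -0.e+00 -1.e+00] f sx,sy,z 0.36 -0.54 -0.29 gap 21.6
```

View pics/scene10.png

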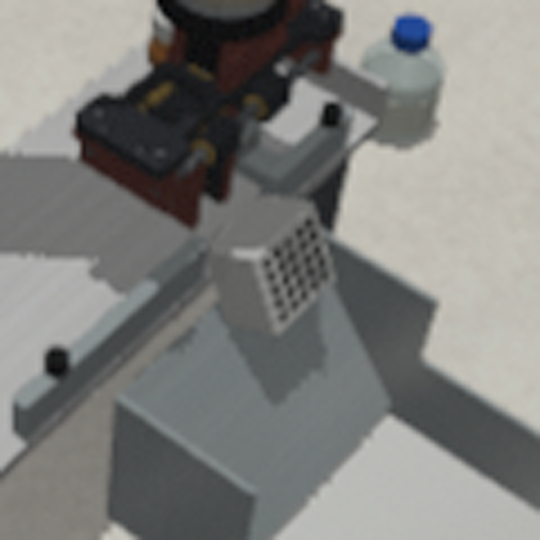

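The rack is tipping over the edge and has left the fingers. I'll back off a little and let it fall.

Request:
step_arm:
  targets:
    - {"gripper":-0.5,"dx":0,"dy":-0.2,"dz":0,"rx":0,"ry":0,"rz":0}
    - {"gripper":-0.5,"dx":0,"dy":-0.5,"dz":0,"rx":0,"ry":0,"rz":0}
    - {"gripper":-0.5,"dx":0,"dy":-1,"dz":0,"rx":0,"ry":0,"rz":0}
    - {"gripper":-0.5,"dx":0,"dy":-1,"dz":0,"rx":0,"ry":0,"rz":0}
    - {"gripper":-0.5,"dx":0,"dy":0,"dz":0,"rx":0,"ry":0,"rz":0}
    - {"gripper":-0.5,"dx":0,"dy":0,"dz":0,"rx":0,"ry":0,"rz":0}
    - {"gripper":-0.5,"dx":0,"dy":0,"dz":0,"rx":0,"ry":0,"rz":0}
    - {"gripper":-0.5,"dx":0,"dy":0,"dz":0,"rx":0,"ry":0,"rz":0}
    - {"gripper":-0.5,"dx":0,"dy":0,"dz":0,"rx":0,"ry":0,"rz":0}

```text
time: 21.95
tcp_pos: [0.5887, 0.085, 0.1731]
eef_rot: [[-0.0, 0.976, -0.217], [0.0, -0.217, -0.976], [-1.0, -0.0, -0.0]]
ft_force: [-0.4, -0.5, -0.1]
finger_gap: 0.248
```

```bash
python3 st.py;python3 - <<'E'
from h import *
c=camera("scene"); cv2.imwrite("pics/s11.png",cv2.resize(c["img"][110:300,190:400,::-1],None,fx=3.1,fy=3.1,interpolation=cv2.INTER_CUBIC))
E
```

```text
t 21.95 tcp [588.7  85.  173.1] sx,sy 556.3 210.7 zang -102.56 tiltx [-1.e-04  0.e+00 -1.e+00] f sx,sy,z -0.26 -0.52 -0.05 gap 21.8
```

View pics/s11.png

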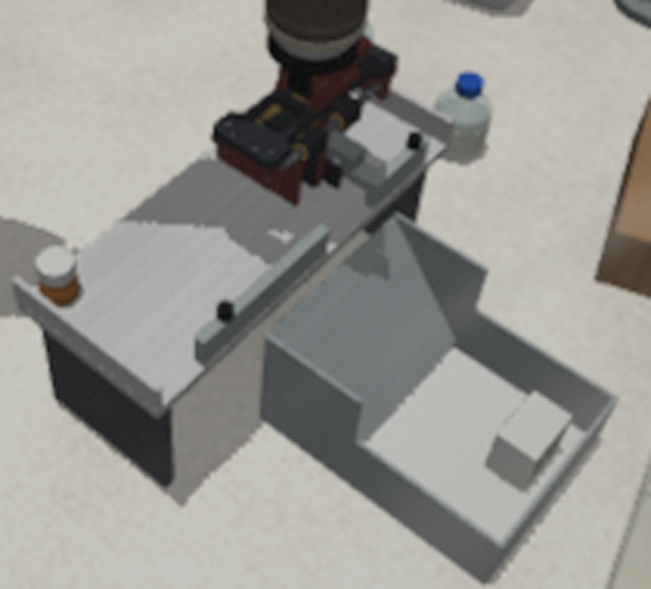

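The rack lies upside down on the tray floor at about (530,440) in the crop. I'll lift the arm clear and check that it is at rest.

Request:
step_arm:
  targets:
    - {"gripper":-0.5,"dx":0,"dy":-1,"dz":0,"rx":0,"ry":0,"rz":0}
    - {"gripper":-0.5,"dx":-2,"dy":-1,"dz":0,"rx":0,"ry":0,"rz":0}
    - {"gripper":-0.5,"dx":-3,"dy":-1,"dz":0,"rx":0,"ry":0,"rz":0}
    - {"gripper":-0.5,"dx":-3,"dy":-3,"dz":0,"rx":0,"ry":0,"rz":0}
    - {"gripper":-0.5,"dx":-2,"dy":-3,"dz":0,"rx":0,"ry":0,"rz":0}
    - {"gripper":-0.5,"dx":0,"dy":-3,"dz":3,"rx":0,"ry":0,"rz":0}
    - {"gripper":-0.5,"dx":0,"dy":-2,"dz":3,"rx":0,"ry":0,"rz":0}
    - {"gripper":-0.5,"dx":0,"dy":0,"dz":3,"rx":0,"ry":0,"rz":0}
    - {"gripper":-0.5,"dx":0,"dy":0,"dz":3,"rx":0,"ry":0,"rz":0}
    - {"gripper":-0.5,"dx":0,"dy":0,"dz":0,"rx":0,"ry":0,"rz":0}
    - {"gripper":-0.5,"dx":0,"dy":0,"dz":0,"rx":0,"ry":0,"rz":0}
    - {"gripper":-0.5,"dx":0,"dy":0,"dz":0,"rx":0,"ry":0,"rz":0}

```text
time: 23.2
tcp_pos: [0.4258, -0.0005, 0.2732]
eef_rot: [[0.0, 0.976, -0.216], [0.0, -0.216, -0.976], [-1.0, 0.0, -0.0]]
ft_force: [-0.1, 1.2, -0.5]
finger_gap: 0.25
```

```bash
python3 st.py;python3 - <<'E'
from h import *
from st import SX,SY
c=camera("scene"); c2=camera("scene"); b=(330,225,385,275)
d=cv2.absdiff(c["img"],c2["img"])[b[1]:b[3],b[0]:b[2]]; print("diff",d.mean(),d.max())
t=camera("top")
P=ray(c,[[190+532/3.1,110+425/3.1]],.047)[0,:2]*1000; print("rack top st",P@SX-552,P@SY-160)
for n,z,p in(("S",.205,[(328,77),(62,280)]),):
    print(ray(c,np.array(p)/3.3-.35+[190,110],.205)*1000)
o=np.vstack([cv2.resize(t["img"][60:260,70:430,::-1],None,fx=2,fy=1.5)]); cv2.imwrite("pics/t12.png",o)
cv2.imwrite("pics/s12.png",c2["img"][:,:,::-1])
a=cv2.imread("pics/top0.png"); m=cv2.absdiff(a,t["img"][:,:,::-1].copy()).max(2)
for n,(x,y) in dict(jar_a=(169,197),jar_b=(291,226),flask=(104,224),flask2=(120,170),beaker=(378,227),tubes=(387,177)).items():
    print(n,m[y-15:y+15,x-15:x+15].mean().round(1))
E
```

```text
t 23.2 tcp [425.8  -0.5 273.2] sx,sy 415.7 91.9 zang -102.47 tiltx [ 2.e-04  3.e-04 -1.e+00] f sx,sy,z -0.36 1.16 -0.47 gap 22.0
diff 0.6505454545454545 4
rack top st 285.2069199351124 61.83993157186498
[[ 538.39791203  205.21601522  205.        ]
 [ 461.76383216 -119.22836971  205.        ]]
jar_a 20.4
jar_b 48.7
flask 17.3
flask2 18.9
beaker 20.1
tubes 18.6
```

View pics/s12.png

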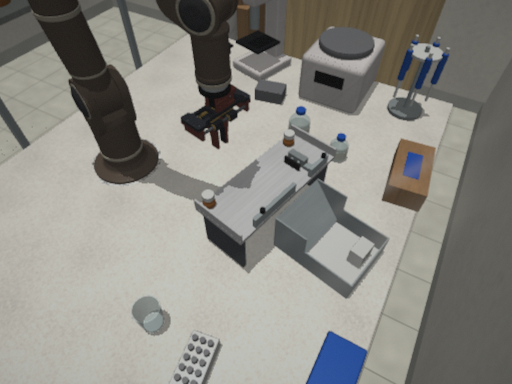

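View pics/t12.png

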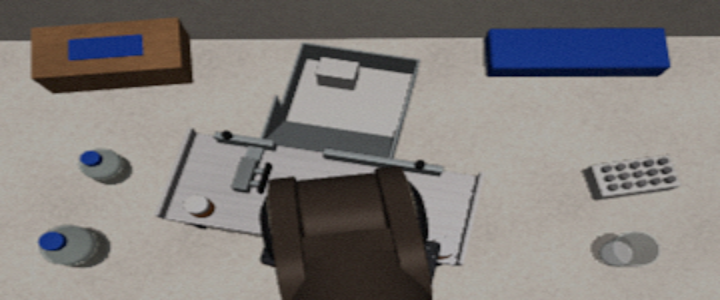

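The rack lies still in the tray at station x ≈ 285, y ≈ 62 mm. The arm is clear, and the jars, bottles, beaker and tube block appear where they were in the first pictures.

```bash
python3 -c "
from bench import ctrl
print(ctrl.sign_off())"
```

```text
the job is handed in; nothing more can be done
None
```

The rack is at rest in the tray at the foot of the chute, and the job was handed in at about 23 s. No verdict was reported.

**What I did:** I pushed the rack along the ledge with the partly opened fingers until it met the sprung stop. I pressed about 2 mm more (about 5 N at most), then backed off slowly. I then turned the tool 90° and pushed the rack straight through the gap, and it tipped over the edge by itself.

**Last checks:**
- **Rack:** it lies still and upside down on the tray floor, at about station x 285 mm, y 62 mm. Two consecutive frames showed no motion.
- **In the gap:** it was level at about station x 48 mm, and the wrist force stayed at noise level during that push.
- **Force:** the highest horizontal force I read was about 5 N. I only read it at the end of each move call, so a short peak in between could have been missed.
- **Arm:** it is lifted away from the ledge and touches nothing.

**Disagreements and weak checks:**
- My rough image reading of the gap's middle was 2–3 mm off what the stop gave. I trusted the stop, and the rack went through cleanly.
- The picture-difference check on the other objects was no use: brightness had changed everywhere, and the arm hid jar_b in the top view. My jar position printout only reused old pixel positions. That nothing else moved is therefore judged by eye from the before and after pictures.

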